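# Square up a plaster mould and hold its lid ready over it

## Task

Push the plaster mould base square and flush into the corner of the wooden fence, against both strips. Then pick up the mould lid by its pouring collar, carry it over the row of small moulds and the cup, and stop with it hovering level and lined up over the base, corner over corner, with a gap of about 15 mm between the two parting faces, so the seam can be inspected. Finish while holding it there still; the lid must never touch the base, and the other loose things stay where they are.

Things in the scene. Friction and masses are not known exactly. Their poses are not given: they have to be found in the camera images.
- fence: L of two wooden strips fixed to the table, 20 thick, 28 high (mm), left or right of the row of small things. Origin: on the table, where the centre of mould_base's underside lies when home. Inner face of the far strip at x = +55 (runs y -102 to +68), of the side strip at y = +48 (runs x -95 to +55). x points away from the robot, y left, within 0.2 rad; z up. Gives no way when pushed
- mould_base: white plaster block, 110 (its x) by 96 (y) by 45 mm high, 0.55 kg, too wide to grip; round cavity and four small keying sockets in its top. Loose on the table, 2 to 6 cm short of both strips, up to 0.2 rad askew. Origin: centre of underside, z up. Home: +x side on the far strip, +y side on the side strip
- mould_lid: white plaster slab 110 (its x) by 96 (y) by 20 mm; on top a central pouring collar 60 (x) by 44 (y) by 32 mm high with a 26 mm hole; 0.34 kg. Origin: centre of the parting face (slab's underside), z up; stands on 4 keying bumps 5 mm deep below that face; collar spans z 20 to 52 mm. Starts across the row from the fence, up to 0.35 rad askew. A half turn fits the base too
- small_mould_1: bystander: small banded plaster mould, 64 x 64 x 75 mm, in the row down the middle between lid and fence. Origin: centre of underside
- small_mould_2: bystander: small banded plaster mould, 64 x 64 x 78 mm, in the same row. Origin: centre of underside
- cup: bystander: white cast cup, 66 mm across, 80 mm high, in the same row. Origin: centre of underside
- jar: bystander: brown jar with white cap, 64 mm across, 85 mm high, towards the far edge of the table. Origin: centre of underside
- bowl: bystander: white bowl, 110 mm across, 50 mm high, towards the far edge of the table. Origin: centre of underside
- brush: bystander: brush lying flat at the left
- spatula: bystander: spatula lying flat at the right
Not all that is in view belongs to the job. What is shaped like the mould_lid but yellow is not meant. Of the things that look like the fence, the larger one is meant.

How it is judged:
On the way, in this order (a step that is already met when the one before it is completed fails the run):
1. the mould base is square and flush in the fence corner (x of mould_base in the frame of fence between -0.003 and 0.003 m and y of mould_base in the frame of fence between -0.003 and 0.003 m and angle between the x axis of mould_base and the x axis of fence, either way round below 0.03 rad and height (world z) of mould_base below 0.004 m and angle between mould_base's own z axis and vertical below 0.03 rad), for 0.2 s.
2. the lid is lifted off the table, with the base home (all of step 1 and height (world z) of mould_lid above 0.04 m), for 0.1 s.
At the end, for the whole second after the job is handed in: The base stands flat within 3 mm of home on both fence strips and 0.03 rad square; the gripper holds the lid still and level (0.06 rad), its centre within 8 mm of the base's, its sides parallel within 0.08 rad, its parting face 7 to 25 mm above the base's top, nothing but the fingers touching it (all of step 1 and horizontal distance between mould_lid and mould_base below 0.008 m and z of mould_lid in the frame of mould_base between 0.052 and 0.07 m and angle between the x axis of mould_lid and the x axis of mould_base, either way round below 0.08 rad and angle between mould_lid's own z axis and vertical below 0.06 rad and contact force between mould_lid and mould_base below 0.1 N and contact force between mould_lid and fence below 0.1 N and contact force between mould_lid and the fingers above 1 N and linear speed of mould_lid below 0.02 m/s); the arm keeps its last pose, push and grip.
It fails at once if the lid touches the base (contact force between mould_lid and mould_base above 0.5 N).
It fails at once if another loose thing is displaced by more than 15 mm (distance of any of small_mould_1, small_mould_2, cup, jar, bowl, brush, spatula from where it was at the start of the episode above 0.015 m).
It also fails if it takes over 72 s, if anything falls off the work surface, if the arm or the gripper's body presses on something with over 40 N, if the wrist force passes 120 N, or if a joint passes its speed limit or range.

## Robot

A 6-joint arm with a two-finger parallel gripper is mounted at the origin on the work surface. World frame = base frame: x ahead of the robot, y to its left, z up, the work surface at z = 0. Lengths are in m, angles in rad, forces in N, time in s.
With the tool pointing down it reaches from about 0.225 to 0.875 m from the base axis. Payload 3.4 kg.
Tool frame: the origin (TCP) lies between the finger pads; the fingertips stand 22 mm ahead of it and the grasp point (between the pads) lies 3 mm ahead of it (manip.finger_overhang is the distance from the TCP to the fingertips, in m); z points along the fingers, y is the line along which they close (so a half turn about z gives the same grasp; the last joint's range is limited). The gripper opens to 85 mm and grips with 20 to 120 N. Pads are 22 mm wide; open, the fingers measure 114 mm over their backs; the gripper's body (76 mm by 85 mm) begins 54 mm behind the grasp point. The pads swing forward as they close: fully open they stand 13 mm farther back than shut.
Start: joints at [1.202, 0.276, 1.505, -0, 1.361, -0.121], TCP at [0.141, 0.557, 0.253] pointing down, gripper open.
Joint ranges: [-2.89, 2.89], [-0.75, 2.08], [0.22, 2.7], [-1.18, 4.32], [0.11, 2.71], [-2.7, 2.7]. Speed limits (rad/s): [2.57, 2.57, 3.14, 3.14, 3.14, 3.14].

## Interface

Orientations are given as a unit quaternion [w, x, y, z].
In Python, from rig import get_state, eyes, order, manip gives the robot as it stands.
- The arm moves only by the tool drive_tool, never from a script. Its argument "rows" is a list of rows, each a list of 4 numbers: the shift along the tool's x, y, z in units of 25 mm (1.0 is 25 mm), then the turn about the tool's z in units of 6 degrees (1.0 is 6 degrees). A call has exactly 8 rows; each row is the pose to reach, as a shift and turn from the pose commanded when the call began, along the tool's axes at that moment; what a row does not reach only later rows make up. A row lasts 1/12 s, in which the tool goes at most 41.7 mm and 7.16 degrees, less where a joint would pass 70% of its speed; a pose out of reach is approached as far as the arm can. A call with a gripper value outside its range is refused whole. "grip" is the finger opening in mm, from 0 to 85.4, set as the call begins (left out, the last holds). The fingers move at their own pace and stop on an object; "newtons" is the grip in N (left out, the last holds). Time passes only in rows, so rows that repeat a pose let the fingers close, or fill a call up. It gives the time, the measured TCP pose, the force, the opening and the grip force at its end, in the units of the state.
- get_state(): the state, without advancing time (a new reading comes with each control period).
- eyes.get_image(name): name is "side" or "top"; returns (picture, depth): 420x560x3 uint8, red, green, blue; 420x560 float32, m along the optical axis (not along the pixel's ray), 0 where there is no reading.
- eyes.camera_info(name): a dict with "fx", "fy", "cx", "cy" (pixels), "dist" ([k1, k2, p1, p2, k3] as OpenCV has them; the pictures are not rectified), "R" (3x3) and "t" (3): a world point X has camera coordinates R X + t. Camera axes: x right, y down, z forward; pixel columns grow to the right and rows downward; lengths in m; the calibration is good to about 2 mm. A picture is of the moment at which its call begins. camera_info takes no time and is no camera call.
- order.sign_off(): hands the job in; it is judged then, once.
The state is a dict: "clock": time; "qpos": joint angles; "qd": joint speeds; "effort": joint torques, N m; "position": TCP position; "ee_rot": TCP orientation; "contact_force": force on the tool from outside, world axes, zero at the start; "moment": the same for the moment, N m; "width": finger opening in m; "gripper_force": force on a finger pad.
Only numpy, scipy, OpenCV 4.12 (cv2) and the standard library are available. Lean on these libraries where they do the work, as an engineer would, in place of code of your own. Each camera call takes 0.05 s, during which the arm holds its last target. There are 200 camera calls.

## Working session

There is one attempt and no reset: what is moved stays moved. The work goes in short steps, Python scripts to look and compute and a tool call to move; the robot and the scene stay as the last step left them, time stands still between calls to the robot, and variables do not carry over. Pictures are saved under pics/ and viewed, at most 10 in all, crops included, and the job is handed in when it is done.

Besides the shell and the picture viewer there is one more tool, called after "Emit:" by a JSON object that holds its "op" and its "data". drive_tool: Moves the arm, as the interface text tells. Its arguments: {"type":"object","properties":{"rows":{"type":"array","items":{"type":"array","items":{"type":"number"}}},"grip":{"type":"number"},"newtons":{"type":"number"}},"required":["rows"]}

```bash
ls; mkdir -p pics
cat > h.py <<'E'
import numpy as np, cv2
from rig import get_state, eyes, order, manip
def cam(n):
    i=eyes.camera_info(n); K=np.array([[i['fx'],0,i['cx']],[0,i['fy'],i['cy']],[0,0,1]]); return K,np.array(i['dist'],float),np.array(i['R']),np.array(i['t'])
def world(n,depth):
    K,d,R,t=cam(n); h,w=depth.shape
    u,v=np.meshgrid(np.arange(w),np.arange(h))
    p=cv2.undistortPoints(np.stack([u,v],-1).reshape(-1,1,2).astype(np.float64),K,d).reshape(h,w,2)
    c=np.dstack([p*depth[...,None],depth]); X=(c-t)@R
    X[depth==0]=np.nan; return X
def ray(n,uv,z):
    K,d,R,t=cam(n); p=cv2.undistortPoints(np.array(uv,np.float64).reshape(-1,1,2),K,d).reshape(-1,2)
    D=np.c_[p,np.ones(len(p))]@R; C=-R.T@t
    return C+D*((z-C[2])/D[:,2])[:,None]
E
python3 - <<'E'
from h import *
for n in('top','side'):
    p,d=eyes.get_image(n); cv2.imwrite(f'pics/{n}0.png',p[...,::-1]); np.savez(f'{n}0.npz',p=p,d=d)
    K,di,R,t=cam(n); print(n,K.tolist(),(-R.T@t).round(3),R[2].round(2))
print(get_state())
E
```

```text
pics
top [[465.2486588827481, 0.0, 286.9612409004216], [0.0, 465.2486588827481, 202.6192192315757], [0.0, 0.0, 1.0]] [ 0.25  -0.038  1.509] [ 0.21  0.02 -0.98]
side [[481.1410085705484, 0.0, 277.74632733240543], [0.0, 481.1410085705484, 210.04717192801294], [0.0, 0.0, 1.0]] [ 0.094 -1.377  0.925] [ 0.28  0.81 -0.51]
{'clock': 0.1, 'qpos': array([ 1.20202137e+00,  2.76529632e-01,  1.50596102e+00, -8.55506464e-06,
        1.36071841e+00, -1.20990653e-01]), 'qd': array([-5.85034507e-04, -1.87216777e-03, -2.67371104e-03, -6.12335986e-05,
       -1.39940959e-03, -2.07850885e-03]), 'effort': array([ 9.49864116e-04, -4.17695689e+01, -2.46406603e+01,  8.72143164e-05,
        5.69685173e-03,  1.75544848e-06]), 'position': array([0.14087317, 0.55704404, 0.25254554]), 'ee_rot': array([-1.91885012e-04,  1.23574525e-01,  9.92334965e-01, -7.85105464e-04]), 'contact_force': array([-0.38359402, -0.13527184, -0.30260743]), 'moment': array([ 0.0231948 , -0.01578764,  0.0269128 ]), 'gripper_force': 0.0, 'width': 0.08544268553234839}
```

View pics/top0.png

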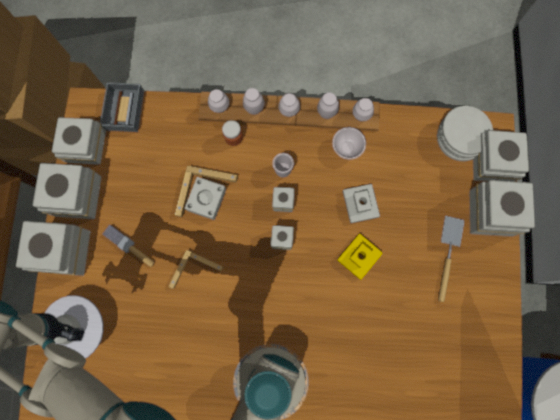

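View pics/side0.png

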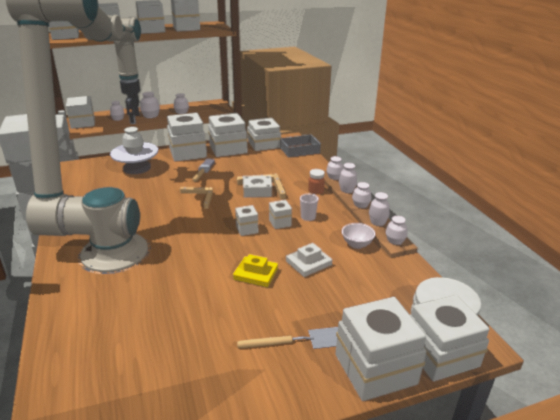

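Candidates: lid – white slab with collar (362,203) top view, the yellow one (360,256) is the decoy. Fence – larger L at (185,190)/(212,172), while the smaller one at (180,268) is the decoy. Base – white block with sockets at (204,197); the banded big blocks at the edges are decor.

```bash
cat > m.py <<'E'
from h import *
import sys
def rect(pts):
    (c,s,a)=cv2.minAreaRect(pts.astype(np.float32)); return np.array(c),s,a
def meas(p,d,box,zlo,zhi,colour,n='top',plane=None):
    X=world(n,d); hsv=cv2.cvtColor(p,cv2.COLOR_RGB2HSV)
    white=(hsv[...,1]<70)&(hsv[...,2]>90)
    m=white if colour=='w' else ~white
    b=np.zeros(m.shape,bool); b[box[1]:box[3],box[0]:box[2]]=1
    m=m&b&(X[...,2]>zlo)&(X[...,2]<zhi)
    return m,X
E
python3 - <<'E'
from m import *
f=np.load('top0.npz'); p,d=f['p'],f['d']
c=np.hstack([cv2.resize(p[155:230,165:245],None,fx=5,fy=5,interpolation=cv2.INTER_CUBIC),cv2.resize(p[165:240,325:400],None,fx=5,fy=5,interpolation=cv2.INTER_CUBIC)])
cv2.imwrite('pics/crop0.png',c[...,::-1])
X=world('top',d)
print('table z',np.nanmedian(X[300:330,350:420,2]))
for nm,box,lo,hi,col in [('base',(170,160,245,225),.035,.06,'w'),('lidslab',(330,170,395,235),.012,.035,'w'),('lidtop',(330,170,395,235),.045,.07,'w'),('fence',(165,155,245,225),.018,.04,'o'),
  ('m1',(268,184,300,215),.06,.09,'w'),('m2',(268,220,300,255),.06,.09,'w'),('cup',(268,148,300,180),.06,.095,'w'),('yellow',(330,230,390,285),.01,.07,'o')]:
    m,_=meas(p,d,box,lo,hi,col); P=X[m]
    if len(P)==0: print(nm,0);continue
    c,s,a=rect(P[:,:2]); print(nm,len(P),'c',c.round(4),'s',np.round(s,4),'a',round(a,1),'zmed',np.median(P[:,2]).round(4),'ctr px',np.argwhere(m).mean(0)[::-1].round(1),P[:,:2].min(0).round(3),P[:,:2].max(0).round(3))
E
```

```text
table z -0.000858777409030271
base 769 c [0.567  0.2526] s [0.0985 0.1116] a 74.8 zmed 0.0445 ctr px [204.7 197. ] [0.502 0.192] [0.632 0.314]
lidslab 723 c [ 0.5839 -0.2557] s [0.1107 0.0982] a 15.4 zmed 0.0246 ctr px [360.2 203.7] [ 0.519 -0.316] [ 0.649 -0.196]
lidtop 232 c [ 0.5837 -0.2557] s [0.0605 0.0455] a 15.8 zmed 0.0563 ctr px [362.1 200.9] [ 0.549 -0.285] [ 0.617 -0.226]
fence 601 c [0.58  0.253] s [0.1741 0.1706] a 82.9 zmed 0.0272 ctr px [198.2 183. ] [0.505 0.157] [0.673 0.349]
m1 358 c [ 0.5749 -0.0007] s [0.0629 0.0648] a 88.8 zmed 0.0742 ctr px [282.4 197.6] [ 0.543 -0.032] [0.608 0.031]
m2 384 c [ 0.4507 -0.0052] s [0.0631 0.0644] a 89.3 zmed 0.0773 ctr px [281.3 236.4] [ 0.418 -0.037] [0.483 0.026]
cup 128 c [0.6876 0.007 ] s [0.0641 0.0612] a 3.3 zmed 0.0764 ctr px [282.5 162. ] [ 0.655 -0.024] [0.72  0.038]
yellow 1028 c [ 0.4167 -0.2639] s [0.0972 0.1313] a 52.8 zmed 0.0253 ctr px [359.5 256.4] [ 0.337 -0.328] [ 0.48  -0.187]
```

View pics/crop0.png

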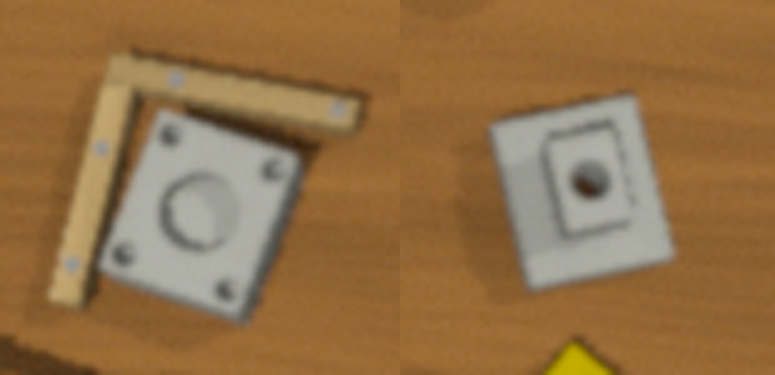

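```bash
cat > go.py <<'E'
from h import *
from scipy.spatial.transform import Rotation as Ro
F0=np.array([.592,.2686]); FY=np.radians(-7.1)
def fw(x,y,yaw=None,o=None):
    a=FY; o=F0; return o+np.array([np.cos(a)*x-np.sin(a)*y,np.sin(a)*x+np.cos(a)*y])
def to(xy,z,head):  # head: desired world heading of tool y, deg
    s=get_state(); q=s['ee_rot']; R=Ro.from_quat([q[1],q[2],q[3],q[0]]).as_matrix()
    d=R.T@(np.array([*xy,z])-s['position']); h=np.degrees(np.arctan2(R[1,1],R[0,1])); t=-((head-h+90)%180-90)
    print('units',(d/.025).round(2),'turn',round(t/6,2),'head',round(h,2),'tcp',s['position'].round(4),'tilt',R[:,2].round(3),'F',s['contact_force'].round(1),'w',round(s['width'],4),'t',s['clock'],'q',s['qpos'].round(2))
E
python3 - <<'E'
from go import *; from m import *
f=np.load('top0.npz'); p,d=f['p'],f['d']
m,X=meas(p,d,(165,155,245,225),.018,.04,'o'); P=X[m][:,:2]-F0
c,s=np.cos(FY),np.sin(FY); Q=P@np.array([[c,-s],[s,c]])*1000
far=Q[(Q[:,0]>50)&(Q[:,1]<40)]; side=Q[(Q[:,1]>44)&(Q[:,0]<45)]
for n,a,i in(('far',far,0),('side',side,1)):
    k=np.polyfit(a[:,1-i],a[:,i],1); print(n,len(a),'slope',k.round(4),'pct',np.percentile(a[:,i],[0,3,50,97,100]).round(1))
m,X=meas(p,d,(165,240,230,295),.008,.06,'o'); P=X[m]; print('decoy fence',P.min(0).round(3),P.max(0).round(3))
print(manip.finger_overhang)
to(fw(-.112,-.019),.15,82.9); to(fw(-.112,-.019),.034,82.9)
E
```

```text
far 258 slope [6.5000e-03 6.3405e+01] pct [52.6 53.9 62.6 73.7 75.3]
side 259 slope [-9.10000e-03  5.75632e+01] pct [46.  48.2 57.5 68.6 70.1]
decoy fence [0.261 0.179 0.008] [0.429 0.344 0.029]
0.022
units [-15.97  -8.06   4.11] turn -1.18 head 75.8 tcp [0.1409 0.557  0.2525] tilt [-0.001 -0.002 -1.   ] F [-0.4 -0.1 -0.3] w 0.0854 t 0.1 q [ 1.2   0.28  1.51 -0.    1.36 -0.12]
units [-15.97  -8.05   8.75] turn -1.18 head 75.8 tcp [0.1409 0.557  0.2525] tilt [-0.001 -0.002 -1.   ] F [-0.4 -0.1 -0.3] w 0.0854 t 0.1 q [ 1.2   0.28  1.51 -0.    1.36 -0.12]
```

Emit:
{"op": "drive_tool", "data": {"rows": [[-0.7,-0.35,0,-0.1],[-2,-1,0,-0.3],[-3.3,-1.65,0,-0.5],[-4.6,-2.3,0,-0.7],[-5.9,-2.95,0.3,-0.9],[-7.2,-3.6,0.6,-1.1],[-8.5,-4.3,1,-1.25],[-9.3,-4.7,1.2,-1.25]], "grip": 60, "newtons": 40}}

```text
clock: 0.77
position: [0.3392, 0.3836, 0.222]
ee_rot: [-0.0, 0.059, 0.998, -0.001]
contact_force: [-0.4, -0.2, 0.6]
width: 0.0601
gripper_force: 0.0
```

```bash
sed -i 's/radians(-7.1)/radians(-7.5)/' go.py
python3 - <<'E'
from go import *
to(fw(-.112,-.019),.13,82.5)
E
```

```text
units [-6.1  -4.07  3.69] turn 0.12 head 83.24 tcp [0.3392 0.3836 0.222 ] tilt [-0.    -0.003 -1.   ] F [-0.4 -0.2  0.6] w 0.0601 t 0.7667 q [ 0.71  0.2   1.69 -0.    1.25 -0.74]
```

Emit:
{"op": "drive_tool", "data": {"rows": [[-1,-0.7,0.5,0.12],[-2,-1.4,1.0,0.12],[-3,-2.1,1.6,0.12],[-4,-2.8,2.2,0.12],[-5,-3.4,2.8,0.12],[-5.8,-3.9,3.4,0.12],[-6.1,-4.07,3.7,0.12],[-6.1,-4.07,3.7,0.12]]}}

```text
clock: 1.43
position: [0.4775, 0.266, 0.1286]
ee_rot: [-0.002, 0.066, 0.998, -0.001]
contact_force: [0.1, -1.1, 0.2]
width: 0.0601
gripper_force: 0.0
```

Run:
```python
from go import *
to(fw(-.112,-.019),.034,82.5)
```

```text
units [-0.06 -0.05  3.79] turn -0.01 head 82.42 tcp [0.4775 0.266  0.1286] tilt [-0.004 -0.002 -1.   ] F [ 0.1 -1.1  0.2] w 0.0601 t 1.4333 q [ 0.38  0.34  1.75 -0.    1.06 -1.06]
```

Emit:
{"op": "drive_tool", "data": {"rows": [[0,0,0.8,0],[0,0,1.7,0],[0,0,2.6,0],[0,0,3.4,0],[0,0,3.75,0],[0,0,3.75,0],[-0.2,0,3.75,0],[-0.4,0,3.75,0]]}}

```text
clock: 2.1
position: [0.4881, 0.2673, 0.0385]
ee_rot: [0.001, 0.064, 0.998, 0.001]
contact_force: [1.1, -0.3, -0.3]
width: 0.0601
gripper_force: 0.0
```

Emit:
{"op": "drive_tool", "data": {"rows": [[-0.1,0,0,0],[-0.2,0,0,0],[-0.3,0,0,0],[-0.4,0,0,0],[-0.5,0,0,0],[-0.6,0,0,0],[-0.7,0,0,0],[-0.8,0,0,0]]}}

```text
clock: 2.77
position: [0.5035, 0.2626, 0.0369]
ee_rot: [-0.004, 0.065, 0.998, -0.001]
contact_force: [-7.0, -2.1, 4.3]
width: 0.0599
gripper_force: 3.1
```

Run:
```python
from go import *
to(fw(-.067,-.019),.034,82.5)
```

```text
units [-0.8  -0.06  0.11] turn 0.01 head 82.53 tcp [0.5035 0.2626 0.0369] tilt [-0.008 -0.002 -1.   ] F [-7.  -2.1  4.3] w 0.0599 t 2.7667 q [ 0.36  0.47  1.81  0.    0.87 -1.08]
```

Emit:
{"op": "drive_tool", "data": {"rows": [[-0.1,0,0,0],[-0.2,0,0,0],[-0.3,0,0,0],[-0.4,0,0,0],[-0.5,0,0,0],[-0.55,0,0,0],[-0.6,0,0,0],[-0.6,0,0,0]]}}

```text
clock: 3.43
position: [0.5212, 0.2615, 0.0369]
ee_rot: [-0.001, 0.065, 0.998, -0.0]
contact_force: [-3.1, -0.8, 1.0]
width: 0.0599
gripper_force: 1.9
```

Run:
```python
from go import *
to(fw(-.067,-.019),.034,82.5)
```

```text
units [-0.09 -0.11  0.11] turn 0.01 head 82.56 tcp [0.5212 0.2615 0.0369] tilt [-0.002 -0.001 -1.   ] F [-3.1 -0.8  1. ] w 0.0599 t 3.4333 q [ 0.35  0.48  1.78  0.    0.88 -1.1 ]
```

Emit:
{"op": "drive_tool", "data": {"rows": [[-0.04,0,0,0],[-0.08,0,0,0],[-0.12,0,0,0],[-0.16,0,0,0],[-0.2,0,0,0],[-0.24,0,0,0],[-0.24,0,0,0],[-0.24,0,0,0]]}}

```text
clock: 4.1
position: [0.5213, 0.2615, 0.0369]
ee_rot: [-0.006, 0.065, 0.998, -0.0]
contact_force: [-15.6, 3.5, 10.1]
width: 0.0601
gripper_force: 7.9
```

Run:
```python
from go import *
to(fw(-.067,-.019),.034,82.5)
```

```text
units [-0.09 -0.11  0.12] turn 0.0 head 82.52 tcp [0.5213 0.2615 0.0369] tilt [-0.013 -0.    -1.   ] F [-15.6   3.5  10.1] w 0.0601 t 4.1 q [ 0.34  0.49  1.77  0.01  0.9  -1.1 ]
```

Emit:
{"op": "drive_tool", "data": {"rows": [[-0.05,0,0,0],[-0.1,0,0,0],[-0.15,0,0,0],[-0.2,0,0,0],[-0.2,0,0,0],[-0.1,0,0,0],[0.2,0,0,0],[0.6,0,0,0]]}}

```text
clock: 4.77
position: [0.5146, 0.2638, 0.0376]
ee_rot: [0.002, 0.064, 0.998, 0.001]
contact_force: [0.8, -0.1, 0.6]
width: 0.0599
gripper_force: 0.0
```

```bash
cat > chk.py <<'E'
from go import *; from m import *
def base(tag):
    p,d=eyes.get_image('top'); np.savez(f'{tag}.npz',p=p,d=d)
    m,X=meas(p,d,(165,155,250,230),.038,.05,'w'); P=X[m]
    c,s,a=rect(P[:,:2]); print('base',len(P),c.round(4),np.round(s,4),round(a,2),'fence xy mm',(np.array([[np.cos(FY),np.sin(FY)],[-np.sin(FY),np.cos(FY)]])@(c-F0)*1000).round(1))
E
python3 - <<'E'
from chk import *
base('b1')
to(fw(-.1,-.019),.12,82.5)
E
```

```text
base 309 [0.5939 0.2475] [0.0799 0.1036] 83.93 fence xy mm [  4.7 -20.7]
units [ 0.84 -0.14 -3.31] turn 0.02 head 82.62 tcp [0.5118 0.2636 0.0374] tilt [ 0.001  0.001 -1.   ] F [-2.3 -0.3 -0.2] w 0.06 t 4.8167 q [ 0.35  0.47  1.8   0.    0.87 -1.09]
```

Emit:
{"op": "drive_tool", "data": {"rows": [[0.3,0,0,0],[0.6,0,-0.6,0],[0.8,0,-1.5,0],[0.8,0,-2.6,0.5],[0.8,0,-3.6,1.5],[0.8,0,-4,2.6],[0.8,0,-4,3.7],[0.8,0,-4,4.8]]}}

```text
clock: 5.48
position: [0.4949, 0.266, 0.1387]
ee_rot: [0.002, 0.314, 0.95, 0.002]
contact_force: [-0.5, -0.6, -1.0]
width: 0.0598
gripper_force: 0.0
```

Run:
```python
from go import *
to(fw(-.003,-.1),.13,-7.5)
```

```text
units [-4.9  -1.16  0.36] turn 10.16 head 53.44 tcp [0.4949 0.266  0.1387] tilt [ 0.005  0.002 -1.   ] F [-0.5 -0.6 -1. ] w 0.0598 t 5.4833 q [ 0.37  0.34  1.71 -0.    1.08 -0.56]
```

Emit:
{"op": "drive_tool", "data": {"rows": [[-0.5,-0.1,0,1.1],[-1.2,-0.3,0,2.2],[-2,-0.5,0,3.3],[-2.8,-0.7,0,4.4],[-3.6,-0.9,0,5.5],[-4.4,-1.1,0,6.6],[-4.9,-1.16,0,7.7],[-4.9,-1.16,0,8.8]]}}

```text
clock: 6.15
position: [0.5783, 0.1676, 0.1372]
ee_rot: [0.002, 0.704, 0.71, 0.001]
contact_force: [-1.4, 0.6, 0.3]
width: 0.0602
gripper_force: 0.0
```

Run:
```python
from go import *
to(fw(-.003,-.1),.034,-7.5)
```

```text
units [ 0.09 -0.11  4.13] turn 1.33 head 0.51 tcp [0.5783 0.1676 0.1372] tilt [ 0.005 -0.001 -1.   ] F [-1.4  0.6  0.3] w 0.0602 t 6.15 q [ 0.17  0.4   1.62 -0.    1.12  0.16]
```

Emit:
{"op": "drive_tool", "data": {"rows": [[0.09,-0.1,0.4,1.0],[0.09,-0.1,1,1.35],[0.09,-0.1,1.9,1.35],[0.09,-0.1,2.8,1.35],[0.09,-0.1,3.6,1.35],[0.09,-0.1,4.05,1.35],[0.2,-0.1,4.05,1.35],[0.4,-0.1,4.05,1.35]]}}

```text
clock: 6.82
position: [0.5726, 0.1796, 0.0357]
ee_rot: [0.0, 0.75, 0.662, -0.0]
contact_force: [0.3, -1.0, 0.6]
width: 0.0599
gripper_force: 0.0
```

Emit:
{"op": "drive_tool", "data": {"rows": [[0.1,0,0,0],[0.2,0,0,0],[0.3,0,0,0],[0.4,0,0,0],[0.5,0,0,0],[0.6,0,0,0],[0.7,0,0,0],[0.75,0,0,0]]}}

```text
clock: 7.48
position: [0.5745, 0.1988, 0.0359]
ee_rot: [-0.0, 0.75, 0.662, 0.0]
contact_force: [0.4, -0.6, 0.5]
width: 0.0603
gripper_force: 0.0
```

Run:
```python
from go import *
to(fw(-.003,-.059),.034,-7.5)
```

```text
units [0.5  0.21 0.08] turn 0.07 head -7.11 tcp [0.5745 0.1988 0.0359] tilt [ 0.  0. -1.] F [ 0.4 -0.6  0.5] w 0.0603 t 7.4833 q [0.22 0.51 1.72 0.   0.91 0.34]
```

Emit:
{"op": "drive_tool", "data": {"rows": [[0.05,0.05,0,0],[0.1,0.1,0,0.05],[0.15,0.15,0,0.05],[0.2,0.15,0,0.05],[0.25,0.15,0,0.05],[0.3,0.15,0,0.05],[0.35,0.15,0,0.05],[0.35,0.15,0,0.05]]}}

```text
clock: 8.15
position: [0.5765, 0.2041, 0.0354]
ee_rot: [-0.0, 0.751, 0.66, -0.004]
contact_force: [-4.4, -7.2, 4.3]
width: 0.0602
gripper_force: 4.0
```

Run:
```python
from chk import *
to(fw(-.003,-.059),.034,-7.5)
base('b2')
f=np.load('b2.npz')['p']; cv2.imwrite('pics/b2.png',cv2.resize(f[145:235,160:270],None,fx=6,fy=6,interpolation=cv2.INTER_CUBIC)[...,::-1])
```

```text
units [0.28 0.16 0.05] turn 0.02 head -7.4 tcp [0.5765 0.2041 0.0354] tilt [-0.006 -0.005 -1.   ] F [-4.4 -7.2  4.3] w 0.0602 t 8.15 q [ 0.23  0.52  1.71 -0.    0.92  0.36]
base 133 [0.5901 0.2963] [0.0614 0.0372] 2.61 fence xy mm [-5.5 27.2]
```

View pics/b2.png

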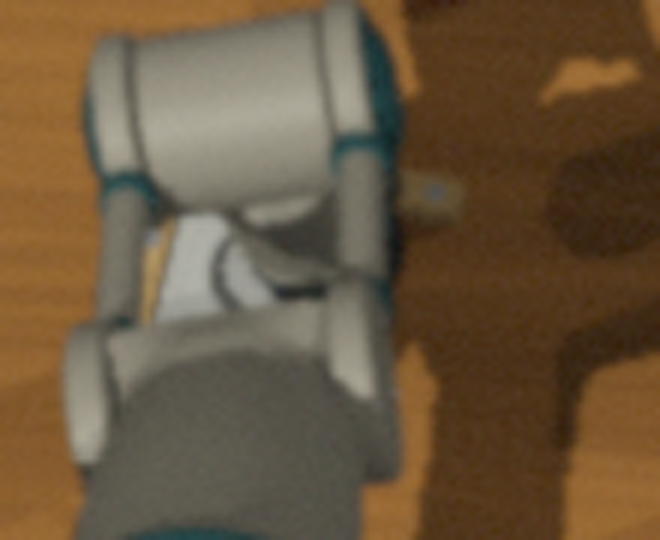

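The arm mostly hides the base (visible white at crop (190,260)), which is near the side strip; contact has begun. Continuing the push.

Emit:
{"op": "drive_tool", "data": {"rows": [[0.05,0.02,0,0],[0.1,0.04,0,0],[0.15,0.06,0,0],[0.2,0.08,0,0],[0.25,0.1,0,0],[0.3,0.1,0,0],[0.35,0.1,0,0],[0.35,0.1,0,0]]}}

```text
clock: 8.87
position: [0.5776, 0.2104, 0.0354]
ee_rot: [-0.001, 0.751, 0.66, -0.007]
contact_force: [-9.4, -12.3, 8.9]
width: 0.06
gripper_force: 7.0
```

Run:
```python
from go import *
to(fw(-.003,-.059),.034,-7.5)
```

```text
units [0.02 0.15 0.05] turn 0.02 head -7.39 tcp [0.5776 0.2104 0.0354] tilt [-0.012 -0.008 -1.   ] F [ -9.4 -12.3   8.9] w 0.06 t 8.8667 q [ 0.24  0.53  1.69 -0.01  0.93  0.37]
```

Emit:
{"op": "drive_tool", "data": {"rows": [[0.05,0,0,0],[0.1,0,0,0],[0.15,0,0,0],[0.2,0,0,0],[0.25,0,0,0],[0.3,0,0,0],[0.3,0,0,0],[0.3,0,0,0]]}}

```text
clock: 9.53
position: [0.5778, 0.2116, 0.0355]
ee_rot: [0.002, 0.751, 0.661, -0.012]
contact_force: [-10.6, -31.5, 13.6]
width: 0.0602
gripper_force: 15.6
```

Run:
```python
from go import *
to(fw(-.003,-.059),.034,-7.5)
```

```text
units [-0.03  0.15  0.06] turn 0.04 head -7.29 tcp [0.5778 0.2116 0.0355] tilt [-0.014 -0.019 -1.   ] F [-10.6 -31.5  13.6] w 0.0602 t 9.5333 q [ 0.25  0.53  1.69 -0.02  0.94  0.38]
```

Emit:
{"op": "drive_tool", "data": {"rows": [[-0.3,0,0,0],[-0.8,0,0,0],[-1.3,0,-0.3,0],[-1.5,0,-1.2,0],[-1.5,0,-2.4,0],[-1.5,0,-3.6,0],[-1.5,0,-4.8,0],[-1.5,0,-5.8,0]], "grip": 85}}

```text
clock: 10.2
position: [0.58, 0.1852, 0.1839]
ee_rot: [0.001, 0.751, 0.66, 0.002]
contact_force: [-0.2, 0.1, 1.1]
width: 0.0847
gripper_force: 0.0
```

Emit:
{"op": "drive_tool", "data": {"rows": [[-1,0,-0.2,0],[-2.3,0,-0.3,0],[-3.8,0,-0.3,0],[-5.3,0,-0.3,0],[-6.8,0,-0.3,0],[-8.2,0,-0.3,0],[-9.2,0,-0.3,0],[-9.8,0,-0.3,0]]}}

```text
clock: 10.87
position: [0.5473, -0.061, 0.1892]
ee_rot: [0.001, 0.752, 0.659, 0.0]
contact_force: [0.9, 0.7, 0.6]
width: 0.0847
gripper_force: 0.0
```

Run:
```python
from chk import *
base('b3')
f=np.load('b3.npz')['p']; cv2.imwrite('pics/b3.png',cv2.resize(f[145:235,160:270],None,fx=6,fy=6,interpolation=cv2.INTER_CUBIC)[...,::-1])
to(np.array([.5838,-.2557]),.15,-74.5)
```

```text
base 696 [0.5916 0.2686] [0.0987 0.1113] 82.16 fence xy mm [-0.4 -0. ]
units [-7.46  2.46  1.59] turn 11.15 head -7.59 tcp [ 0.5473 -0.0627  0.1891] tilt [ 0.002 -0.003 -1.   ] F [-0.4 -2.  -0. ] w 0.0852 t 10.9167 q [-0.24  0.28  1.66 -0.    1.19 -0.11]
```

View pics/b3.png

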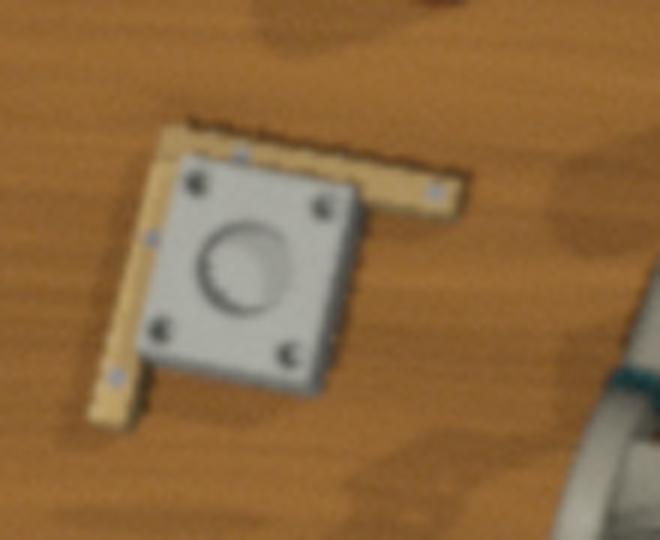

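The base sits in the corner, touching both strips (crop corner (185,150)), no visible gap; measured 0.4 mm from home. Now to the lid.

Emit:
{"op": "drive_tool", "data": {"rows": [[-0.6,0.2,0,1.1],[-1.7,0.5,0,2.2],[-3,0.9,0,3.3],[-4.2,1.3,0,4.4],[-5.4,1.7,0,5.5],[-6.5,2.1,0,6.6],[-7.2,2.4,0,7.7],[-7.46,2.46,0,8.8]]}}

```text
clock: 11.58
position: [0.5857, -0.2541, 0.1887]
ee_rot: [0.001, 0.967, 0.253, 0.001]
contact_force: [1.3, -0.1, 0.8]
width: 0.0849
gripper_force: 0.0
```

Run:
```python
from go import *
to(np.array([.5838,-.2557]),.11,-74.4)
```

```text
units [-0.1   0.01  3.15] turn 2.29 head -60.66 tcp [ 0.5857 -0.2541  0.1887] tilt [ 0.003 -0.002 -1.   ] F [ 1.3 -0.1  0.8] w 0.0849 t 11.5833 q [-0.52  0.41  1.47 -0.    1.26  0.54]
```

Emit:
{"op": "drive_tool", "data": {"rows": [[-0.08,0,0.3,1.0],[-0.08,0,1,2],[-0.08,0,1.8,2.28],[-0.08,0,2.6,2.28],[-0.08,0,3,2.28],[-0.08,0,3.2,2.28],[-0.08,0,3.2,2.28],[-0.08,0,3.2,2.28]]}}

```text
clock: 12.25
position: [0.5832, -0.2517, 0.1091]
ee_rot: [0.0, 0.99, 0.14, 0.001]
contact_force: [-0.1, -0.7, 1.1]
width: 0.085
gripper_force: 0.0
```

Run:
```python
from go import *
to(np.array([.5838,-.2557]),.053,-74.4)
```

```text
units [-0.02  0.16  2.24] turn 0.09 head -73.88 tcp [ 0.5832 -0.2517  0.1091] tilt [ 0.001 -0.001 -1.   ] F [-0.1 -0.7  1.1] w 0.085 t 12.25 q [-0.52  0.47  1.58  0.    1.09  0.77]
```

Emit:
{"op": "drive_tool", "data": {"rows": [[0,0.12,0.3,0.09],[0,0.12,0.7,0.09],[0,0.12,1.2,0.09],[0,0.12,1.7,0.09],[0,0.12,2.05,0.09],[0,0.12,2.2,0.09],[0,0.12,2.22,0.09],[0,0.12,2.22,0.09]]}}

```text
clock: 12.92
position: [0.5835, -0.2546, 0.0527]
ee_rot: [-0.0, 0.991, 0.135, 0.0]
contact_force: [-0.5, 0.4, -0.9]
width: 0.085
gripper_force: 0.0
```

Emit:
{"op": "drive_tool", "data": {"rows": [[0,0,0,0],[0,0,0,0],[0,0,0,0],[0,0,0,0],[0,0,0,0],[0,0,0,0],[0,0,0,0],[0,0,0,0]], "grip": 30, "newtons": 50}}

```text
clock: 13.58
position: [0.5843, -0.2553, 0.0539]
ee_rot: [0.001, 0.991, 0.136, 0.001]
contact_force: [0.4, -2.2, 5.1]
width: 0.0431
gripper_force: 52.1
```

Run:
```python
from go import *
to(np.array([.5838,-.2557]),.053,-74.4)
```

```text
units [-0.02  0.01  0.03] turn -0.0 head -74.42 tcp [ 0.5843 -0.2553  0.0539] tilt [ 0.002 -0.002 -1.   ] F [ 0.4 -2.2  5.1] w 0.0431 t 13.5833 q [-0.52  0.53  1.63 -0.    0.98  0.78]
```

Emit:
{"op": "drive_tool", "data": {"rows": [[0,0,-0.05,0],[0,0,-0.2,0],[0,0,-0.6,0],[0,0,-1.2,0],[0,0,-2,0],[0,0,-2.8,0],[0,0,-3.6,0],[0,0,-4.2,0]], "newtons": 70}}

```text
clock: 14.25
position: [0.583, -0.2539, 0.1591]
ee_rot: [-0.0, 0.991, 0.135, -0.0]
contact_force: [0.5, -0.2, -3.5]
width: 0.0428
gripper_force: 71.7
```

Emit:
{"op": "drive_tool", "data": {"rows": [[0,0,-0.4,0],[0,0,-0.8,0],[0,0,-1,0],[0,0,-1.2,0],[0,0,-1.3,0],[0,0,-1.3,0],[0,0,-1.3,0],[0,0,-1.3,0]]}}

```text
clock: 14.92
position: [0.583, -0.2543, 0.1894]
ee_rot: [-0.001, 0.991, 0.135, -0.001]
contact_force: [-0.7, 0.4, -4.2]
width: 0.0427
gripper_force: 71.7
```

```bash
cat >> chk.py <<'E'
def lid(tag,n='side'):
    p,d=eyes.get_image(n); np.savez(f'{tag}.npz',p=p,d=d); return p,d
E
python3 - <<'E'
from chk import *
to(np.array([.5916,.2686]),.19,-97.7)
p,d=lid('l1'); cv2.imwrite('pics/l1.png',cv2.resize(p[130:300,200:400],None,fx=3,fy=3)[...,::-1])
E
```

```text
units [  5.94 -20.06  -0.  ] turn 3.88 head -74.44 tcp [ 0.583  -0.2543  0.1894] tilt [-0.001  0.001 -1.   ] F [-0.7  0.4 -4.2] w 0.0427 t 14.9167 q [-0.52  0.41  1.47  0.    1.27  0.78]
```

View pics/l1.png

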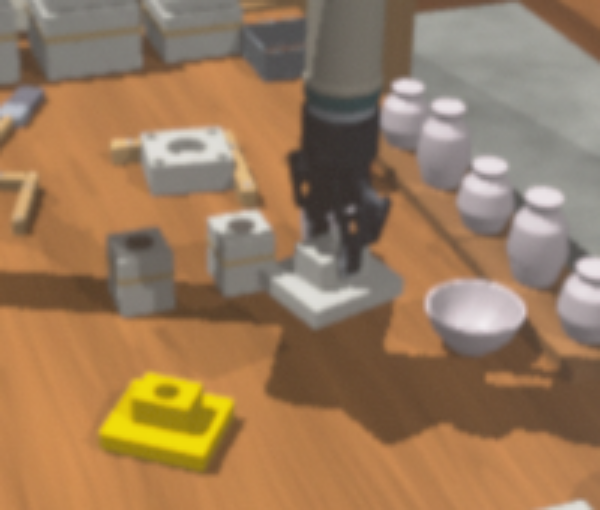

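The lid is held level under the gripper (crop (335,275)), clear of the table. Carrying it across.

Emit:
{"op": "drive_tool", "data": {"rows": [[0.1,-0.3,0,0.2],[0.3,-1,0,0.5],[0.6,-2,0,1],[0.9,-3,0,1.5],[1.2,-4.1,0,2],[1.5,-5.2,0,2.5],[1.9,-6.3,0,3],[2.2,-7.4,0,3.4]]}}

```text
clock: 15.63
position: [0.5867, -0.0601, 0.19]
ee_rot: [-0.0, 0.999, -0.044, 0.0]
contact_force: [0.6, 0.4, -3.7]
width: 0.0428
gripper_force: 72.0
```

Run:
```python
from go import *
to(np.array([.5916,.2686]),.19,-97.7)
```

```text
units [ -0.95 -13.12   0.  ] turn 0.45 head -94.99 tcp [ 0.5867 -0.0601  0.19  ] tilt [ 0.  0. -1.] F [ 0.6  0.4 -3.7] w 0.0428 t 15.6333 q [-0.22  0.34  1.57  0.    1.23  1.44]
```

Emit:
{"op": "drive_tool", "data": {"rows": [[-0.1,-1.1,0,0.1],[-0.2,-2.2,0,0.2],[-0.3,-3.3,0,0.3],[-0.4,-4.4,0,0.4],[-0.5,-5.5,0,0.45],[-0.6,-6.6,0,0.45],[-0.65,-7.6,0,0.45],[-0.7,-8.6,0,0.45]]}}

```text
clock: 16.3
position: [0.587, 0.1556, 0.1899]
ee_rot: [0.0, 0.998, -0.066, -0.0]
contact_force: [0.4, 0.2, -5.2]
width: 0.0426
gripper_force: 72.0
```

Run:
```python
from go import *
to(np.array([.5916,.2686]),.15,-97.7)
```

```text
units [-0.41 -4.51  1.6 ] turn 0.03 head -97.52 tcp [0.587  0.1556 0.1899] tilt [-0.001 -0.    -1.   ] F [ 0.4  0.2 -5.2] w 0.0426 t 16.3 q [0.14 0.36 1.53 0.   1.24 1.85]
```

Emit:
{"op": "drive_tool", "data": {"rows": [[-0.1,-0.9,0,0.03],[-0.2,-1.7,0,0.03],[-0.25,-2.5,0,0.03],[-0.3,-3.2,0,0.03],[-0.35,-3.8,0,0.03],[-0.4,-4.2,0,0.03],[-0.41,-4.45,0.2,0.03],[-0.41,-4.5,0.5,0.03]]}}

```text
clock: 16.97
position: [0.5925, 0.2681, 0.178]
ee_rot: [-0.0, 0.998, -0.067, 0.001]
contact_force: [1.4, -0.4, -3.3]
width: 0.0431
gripper_force: 72.0
```

Emit:
{"op": "drive_tool", "data": {"rows": [[0,0,0.2,0],[0,0,0.4,0],[0,0,0.6,0],[0,0,0.8,0],[0,0,0.9,0],[0,0,0.9,0],[0,0,0.9,0],[0,0,0.9,0]]}}

```text
clock: 17.63
position: [0.5923, 0.2671, 0.1557]
ee_rot: [-0.0, 0.998, -0.067, 0.0]
contact_force: [0.3, 0.3, -4.3]
width: 0.0428
gripper_force: 72.0
```

Run:
```python
from chk import *
to(np.array([.5916,.2686]),.108,-97.7)
for n in('top','side'):
    p,d=lid('l2'+n,n)
    m,X=meas(p,d,(165,150,255,235) if n=='top' else (215,130,310,220),.035,.16,'w',n); P=X[m]
    h,e=np.histogram(P[:,2],np.arange(.035,.165,.005)); print(n,list(zip((e[:-1]*1000).astype(int).tolist(),h.tolist())))
    hi=P[(P[:,2]>.113)&(P[:,2]<.14)]
    if len(hi)>20: print(rect(hi[:,:2]))
    x0,y0,x1,y1=(160,145,270,235) if n=='top' else (205,120,325,220)
    cv2.imwrite(f'pics/l2{n}.png',cv2.resize(p[y0:y1,x0:x1],None,fx=5,fy=5,interpolation=cv2.INTER_CUBIC)[...,::-1])
```

```text
units [-0.04 -0.06  1.91] turn -0.0 head -97.73 tcp [0.5923 0.2671 0.1557] tilt [ 0.001  0.    -1.   ] F [ 0.3  0.3 -4.3] w 0.0428 t 17.6333 q [0.32 0.45 1.48 0.   1.21 2.02]
top [(35, 17), (40, 54), (45, 46), (49, 8), (54, 0), (59, 0), (64, 0), (69, 0), (74, 0), (79, 0), (84, 0), (89, 0), (94, 0), (99, 2), (104, 2), (109, 13), (114, 19), (119, 106), (124, 149), (129, 33), (134, 4), (139, 1), (144, 3), (149, 9), (154, 15)]
(array([0.5950973 , 0.25952399]), (0.102986641228199, 0.10635539144277573), 72.078125)
side [(35, 153), (40, 288), (45, 176), (49, 110), (54, 106), (59, 122), (64, 125), (69, 204), (74, 283), (79, 71), (84, 48), (89, 40), (94, 39), (99, 32), (104, 59), (109, 53), (114, 63), (119, 114), (124, 135), (129, 16), (134, 14), (139, 17), (144, 17), (149, 18), (154, 39)]
(array([0.56540656, 0.42479014]), (0.12875278294086456, 0.4490088224411011), 5.973121643066406)
```

View pics/l2side.png

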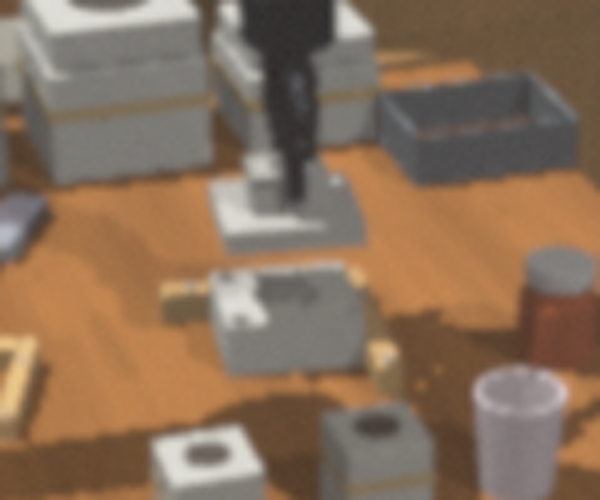

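The lid hovers aligned over the base in the side view (lid (287,215), base (290,320) in crop). Lowering slowly.

Emit:
{"op": "drive_tool", "data": {"rows": [[-0.04,-0.05,0.2,0],[-0.04,-0.05,0.45,0],[-0.04,-0.05,0.7,0],[-0.04,-0.05,0.95,0],[-0.04,-0.05,1.15,0],[-0.04,-0.05,1.35,0],[-0.04,-0.05,1.5,0],[-0.04,-0.05,1.5,0]]}}

```text
clock: 18.4
position: [0.5906, 0.2682, 0.1166]
ee_rot: [0.0, 0.998, -0.067, -0.001]
contact_force: [1.0, 0.2, -3.6]
width: 0.0429
gripper_force: 72.0
```

Run:
```python
from chk import *
to(np.array([.5916,.2686]),.109,-97.7)
z=get_state()['position'][2]-.049
c,s=np.cos(np.radians(-7.7)),np.sin(np.radians(-7.7))
def stats(P): 
    Q=(P[:,:2]-[.5916,.2686])@np.array([[c,-s],[s,c]])*1000
    print('  base-frame extents',np.percentile(Q,[0,1,50,99,100],axis=0).round(1).tolist(),'z',np.median(P[:,2]).round(4),len(P)); return Q
for n,b in(('top',(165,150,255,235)),('side',(215,130,310,220))):
    p,d=lid('l3'+n,n); X=world(n,d); hsv=cv2.cvtColor(p,cv2.COLOR_RGB2HSV)
    m=(hsv[...,1]<70)&(X[...,2]>z+.010)&(X[...,2]<z+.026)&(abs(X[...,0]-.59)<.085)&(abs(X[...,1]-.268)<.08)
    print(n); Q=stats(X[m]); print(rect(Q))
    if n=='side':
        P=X[m&(X[...,2]>z+.015)]; A=np.c_[P[:,:2],np.ones(len(P))]; print('  plane',np.linalg.lstsq(A,P[:,2],rcond=None)[0].round(3))
        m2=(hsv[...,1]<70)&(X[...,2]>.030)&(X[...,2]<.047)&(abs(X[...,0]-.59)<.085)&(abs(X[...,1]-.268)<.08); print(' base'); stats(X[m2])
```

```text
units [ 0.04 -0.02  0.3 ] turn -0.0 head -97.72 tcp [0.5906 0.2682 0.1166] tilt [-0.002 -0.001 -1.   ] F [ 1.   0.2 -3.6] w 0.0429 t 18.4 q [0.32 0.48 1.53 0.   1.13 2.02]
top
  base-frame extents [[-56.5, -50.6], [-55.9, -49.6], [-13.3, -34.6], [52.8, 45.9], [53.3, 46.9]] z 0.0869 271
(array([-0.59980392, -2.11478043]), (97.42383575439453, 109.69405364990234), 88.61475372314453)
side
  base-frame extents [[-61.9, -60.8], [-61.7, -56.9], [-13.3, -27.0], [48.6, 44.2], [49.9, 56.0]] z 0.0862 258
(array([-5.92963028, -3.52938461]), (112.12159729003906, 113.46436309814453), 86.12631225585938)
  plane [-0.005 -0.002  0.09 ]
 base
  base-frame extents [[-61.6, -58.6], [-61.0, -55.9], [-11.4, -39.9], [48.2, 28.6], [49.1, 37.1]] z 0.042 215
```

Emit:
{"op": "drive_tool", "data": {"rows": [[0,-0.03,0.05,0],[0,-0.05,0.1,0],[0,-0.06,0.15,0],[0,-0.06,0.2,0],[0,-0.06,0.25,0],[0,-0.06,0.25,0],[0,-0.06,0.25,0],[0,-0.06,0.25,0]]}}

```text
clock: 19.17
position: [0.5914, 0.2699, 0.1116]
ee_rot: [-0.0, 0.998, -0.067, 0.0]
contact_force: [-0.6, 0.1, -4.2]
width: 0.0426
gripper_force: 72.0
```

Emit:
{"op": "drive_tool", "data": {"rows": [[0,0,0,0],[0,0,0,0],[0,0,0,0],[0,0,0,0],[0,0,0,0],[0,0,0,0],[0,0,0,0],[0,0,0,0]]}}

```text
clock: 19.83
position: [0.5914, 0.27, 0.1116]
ee_rot: [-0.0, 0.998, -0.067, 0.0]
contact_force: [-0.2, 0.2, -4.2]
width: 0.043
gripper_force: 72.0
```

Run:
```python
from chk import *
to(np.array([.5916,.2686]),.109,-97.7)
p,d=lid('l4','side'); X=world('side',d); m=(cv2.cvtColor(p,cv2.COLOR_RGB2HSV)[...,1]<70)&(X[...,2]>.072)&(X[...,2]<.09)&(abs(X[...,0]-.59)<.07)&(abs(X[...,1]-.268)<.07)
print(np.percentile(X[m][:,2],[50,75,90]))
x0,y0,x1,y1=205,120,325,220
cv2.imwrite('pics/l4.png',cv2.resize(p[y0:y1,x0:x1],None,fx=5,fy=5,interpolation=cv2.INTER_CUBIC)[...,::-1])
```

```text
units [0.02 0.05 0.1 ] turn -0.0 head -97.72 tcp [0.5914 0.27   0.1116] tilt [ 0.  0. -1.] F [-0.2  0.2 -4.2] w 0.043 t 19.8333 q [0.32 0.49 1.54 0.   1.12 2.03]
[0.08077826 0.0827841  0.08475018]
```

View pics/l4.png

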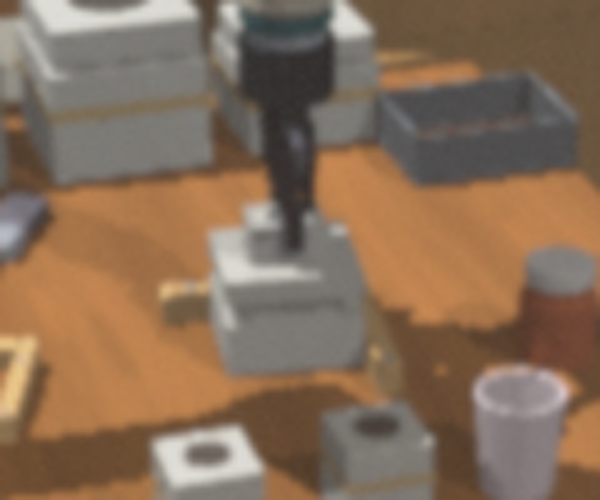

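The lid (crop (285,265)) sits level above the base (290,335) with a dark seam between them. The lid's parting face is at about 62 mm, a gap of about 17 mm. Handing in.

```bash
python3 -c "
from rig import order; print(order.sign_off())"
```

```text
the job is handed in; nothing more can be done
None
```

The job is handed in; no verdict came back. By my measurements, the mould base is flush in the fence corner, about 0.4 mm from home. The lid is gripped by its collar and held level and still over it, about 2 mm off centre at most, with a gap of about 17 mm.

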